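Lock the sand sieve's axle with its linchpin

TASK

Lock the axle of the bench sand sieve: take the linchpin out of its wooden block, push it straight down through the cross hole near the end of the axle until its red head sits flush on the axle, and only then swing its brass ring down over the end of the axle as far as it goes, and let go. The axle has slid out of its bearings by an unknown little, so feel for the hole with light pressure, about 5 N, and never press the pin on the axle with more than about 20 N. Leave the bowl, the jar and the spatula where they are.

Things in the scene. Friction and masses are not known exactly. Their poses are not given: they have to be found in the camera images.
- sieve: Fixed sand sieve: base 310 x 130 x 20 mm, two wooden posts (tops at 145 mm) bearing a level steel axle with a drum (dia 104) between them. Origin: on the table straight below hole_ref; +x along the axle to its free end, z up. Nearer post's outer face at x = -42 mm, drum beyond x = -65; base at x < -10 mm.
- hole_ref (a point): Fixed to the sieve's frame (same axes), on the axle's flat top, 123 mm up: the hole if the axle were fully in. The end is a 26 mm square bar with a square vertical through hole 11.5 mm wide, sides along x and y. It has slid out: THE HOLE'S CENTRE LIES AT y = 0 BUT ANYWHERE FROM 4 TO 22 mm OUTWARD (+x) OF THIS POINT, not measured. The bar ends 18 mm outward of the hole's centre.
- ball (a point): Point in the sieve's frame 13 mm below hole_ref: the depth of a sprung ball in the hole's +y wall that grips the shank. From there down the pin must be pushed on, with some 1 to 5 N, until the head meets the axle (a sharp rise). The axle slides stiffly along x (about 10 N), between stops at 0 and 24 mm outward.
- pin: Linchpin, 110 g. Origin: centre of the underside of its red head (16 x 16 mm, 32 tall, z 0 to 32); z up. Below: shank 9.5 mm square to z = -28, then a round nose tapering to 8 mm dia at z = -38 mm. Shank sides must be parallel to the hole's, and +x (the ring's side) point to the axle's free end (+x of the sieve). Starts upright in its block, head on the block's top.
- grip (a point): Point on the pin's axis 24 mm above the head's underside (8 mm below its top; turns with the pin): where to hold the head, fingers closing along the pin's x, one going down inside the ring's loop, fingertips 4 to 8 mm above the head's underside.
- ring (a joint): Angle of the pin's brass ring (5 mm wire), hinged about the pin's y axis 8 mm above the head's underside. 0: level, out to +x; negative: up (stop -0.6); 1.5 (stop): hanging down round the axle. Starts -0.35 to 0.1. Friction (0.04 N m) holds it where left. Side wires at y = +26 and -26 mm, straight to 44 mm from the hinge; cross bar at 54 mm.
- ring_bar (a point): Middle of the ring's cross bar, 54 mm from the hinge. With the pin home the loop clears the axle; two fingers held open astride the axle bar (gap about 32 to 40 mm) can push both side wires at once, down outside the axle's end and then in towards the pin.
- pin_block: Fixed wooden block 50 x 50 mm, 46 mm tall, that keeps the pin: square well 14.5 mm wide, 42 mm deep, in its top. Origin: centre of its underside.
- bowl: Loose wooden bowl, 110 mm dia, 50 mm high; origin under its centre. A bystander.
- jar: Loose red-brown closed jar with a white cap, 60 mm dia, 85 mm high; origin under its centre. A bystander.
- spatula: Loose spatula 200 mm long, lying flat along its x; a bystander.
Not all that is in view belongs to the job. Leave any purple look-alike of the pin alone.

How it is judged:
By the outcome, as a careful person would: the job done as asked, in the order asked, and still so for the second after the job is handed in, with the robot touching nothing.
It also fails if it takes over 64 s, if anything falls off the work surface, if the arm or the gripper's body presses on something with over 40 N, if the wrist force passes 120 N, or if a joint passes its speed limit or range.

ROBOT

A 7-joint arm with a two-finger parallel gripper is mounted at the origin on the work surface. World frame = base frame: x ahead of the robot, y to its left, z up, the work surface at z = 0. Lengths are in mm, angles in rad, forces in N, time in s.
With the tool pointing down it reaches from about 400 to 900 mm from the base axis. Payload 5.5 kg.
Tool frame: the origin (TCP) lies on the centre line of the jaws, within the pads' length; the fingertips stand 17 mm ahead of it and the grasp point (between the pads) lies 2 mm behind it; z points along the fingers, y is the line along which they close (so a half turn about z gives the same grasp; the last joint's range is limited). The gripper opens to 85 mm and grips with 20 to 120 N. Pads are 22 mm wide; open, the fingers measure 114 mm over their backs; the gripper's body (76 mm by 85 mm) begins 54 mm behind the grasp point. The pads swing forward as they close: fully open they stand 13 mm farther back than shut.
Start: joints at [-1.024, 0.501, -0.427, 1.55, 0.221, 1.138, -0.21], TCP at [181.966, 624.009, 248.31] pointing down, gripper open.
Joint ranges: [-2.88, 2.88], [-0.31, 2.03], [-1.54, 1.56], [0.2, 2.42], [-1.41, 4.55], [0.19, 2.02], [-2.57, 2.57]. Speed limits (rad/s): [2.57, 2.57, 3.14, 3.14, 3.14, 3.14, 3.14].

INTERFACE

Orientations are given as a unit quaternion [x, y, z, w].
In Python, from cell import sensors, vision, ticket gives the robot as it stands.
- The arm moves only by the shell command python3 -m pendant 'ROWS' [FORCE]. ROWS is JSON, a list of rows, each an object of numbers: "claw": the finger opening in m, from 0 to 0.0854; "tx", "ty", "tz": the shift along the world's x, y, z in m; "ax", "ay", "az": the turn, a rotation vector about the world's x, y, z in degrees. A call has 1 to 8 rows; each row shifts and turns the commanded pose from where the row before left it; what a row does not reach is not made up. A row lasts 1/8 s, in which the tool goes at most 62.5 mm and 10.7 degrees, less where a joint would pass 70% of its speed; a pose out of reach is approached as far as the arm can. A call is refused whole if a number of a shift passes 0.0625 or a number of a turn 10.7, either way. A call with a gripper value outside its range is refused whole. The fingers move at their own pace and stop on an object; FORCE is the grip in N (left out, the last holds). Time passes only in rows, so rows that do not move let the fingers close. It gives the time, the measured TCP pose, the force, the opening and the grip force at its end, in the units of the state.
- sensors.read_state(): the state, without advancing time (a new reading comes with each control period).
- vision.snapshot(name): name is "scene" or "top" or "wrist"; returns a dict with "frame" (480x640x3 uint8, blue, green, red), "fx", "fy", "cx", "cy" (pixels), "T" (4x4, takes a point from camera to world coordinates). Camera axes: x right, y down, z forward; pixel columns grow to the right and rows downward; lengths in mm; the calibration is good to about 2 mm. The wrist camera is an equidistant fisheye: a pixel r from the principal point sees the ray r / f radians off the axis. A picture is of the moment at which its call begins. There is no depth.
- ticket.close_job(): hands the job in; it is judged then, once.
The state is a dict: "time_s": time; "joint_pos": joint angles; "qd": joint speeds; "joint_efforts": joint torques, N m; "tool_pos": TCP position; "tool_rot": TCP orientation; "wrist_force": force on the tool from outside, world axes, zero at the start; "wrist_torque": the same for the moment, N m; "width": finger opening in mm; "gripper_force": force on a finger pad.
Only numpy, scipy, OpenCV 4.12 (cv2) and the standard library are available. Lean on these libraries where they do the work, as an engineer would, in place of code of your own. Each camera call takes 0.05 s, during which the arm holds its last target. There are 200 camera calls.

## Working session

There is one attempt and no reset: what is moved stays moved. The work goes in short steps, Python scripts to look and compute and a shell command to move; the robot and the scene stay as the last step left them, time stands still between calls to the robot, and variables do not carry over. Pictures are saved under pics/ and viewed, at most 10 in all, crops included, and the job is handed in when it is done.

```bash
ls; mkdir -p pics; python3 - <<'E'
from cell import sensors, vision
import cv2,numpy as np
for n in("scene","top"):
    s=vision.snapshot(n); cv2.imwrite(f"pics/{n}0.png",s["frame"]); print(n,s["fx"],s["cx"],s["cy"],np.round(s["T"],3).tolist())
print(sensors.read_state())
E
```

```text
pics
scene 488.7492226786129 330.53318280618845 239.82549351593156 [[0.854, 0.378, -0.356, 927.903], [0.519, -0.612, 0.596, -701.174], [0.007, -0.694, -0.72, 760.315], [0.0, 0.0, 0.0, 1.0]]
top 519.2412071564506 324.7295932790403 238.65763248079287 [[0.004, -0.989, 0.15, 462.705], [-1.0, -0.005, -0.007, -190.48], [0.008, -0.15, -0.989, 951.693], [0.0, 0.0, 0.0, 1.0]]
{'time_s': 0.1, 'joint_pos': array([-1.02377666,  0.50172638, -0.42681409,  1.55136017,  0.22079984,
        1.13831456, -0.210311  ]), 'qd': array([-0.00065401, -0.001896  , -0.0028155 , -0.00151166, -0.00100363,
        0.00142564,  0.00045126]), 'joint_efforts': array([-1.17239260e-02, -5.70807552e+01, -5.83828792e+00, -2.81747389e+01,
        1.06340315e-02,  5.54172628e-03, -1.38998428e-05]), 'tool_pos': array([181.88227206, 623.40371143, 247.37488309]), 'tool_rot': array([ 1.41411203e-01,  9.89950555e-01, -8.64399930e-04, -1.49956149e-04]), 'wrist_force': array([-0.73522229,  0.68806939, -0.73407016]), 'wrist_torque': array([-0.01216692,  0.03775756, -0.0393531 ]), 'gripper_force': 0.0, 'width': 85.41035460553192}
```

View pics/scene0.png

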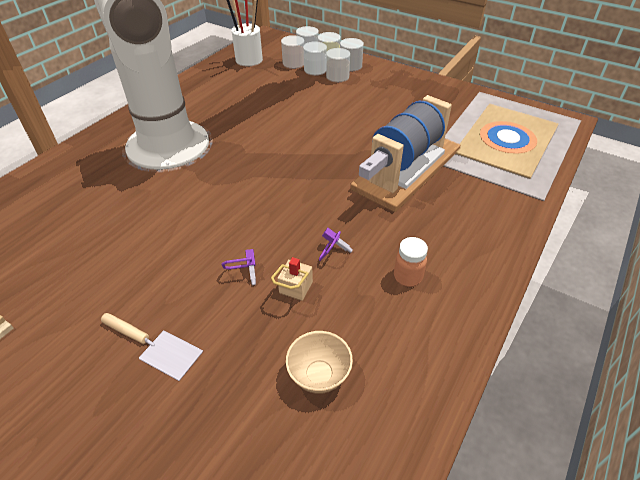

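View pics/top0.png

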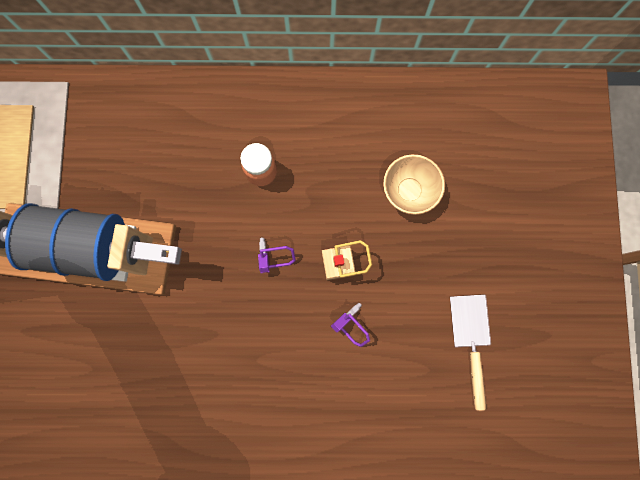

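The scene view shows the red-headed pin in the block at (294,266), with purple look-alikes at (250,262) and (333,240). The axle end is at (375,163). In the top view the pin is at (339,261), the look-alikes are at (264,258) and (350,322), and the axle end runs about (133..180,252) with a dark hole near (165,254).
Candidates: red/brass pin in block at top (339,261), purple at top (264,258), purple at top (350,322). I choose the red one and will check it in a close crop.

```bash
python3 - <<'E'
import cv2,numpy as np
s=cv2.imread("pics/scene0.png");t=cv2.imread("pics/top0.png")
def c(im,x,y,w=80,h=60,k=5): return cv2.resize(im[y:y+h,x:x+w],None,fx=k,fy=k,interpolation=cv2.INTER_NEAREST)
m=np.vstack([np.hstack([c(s,255,240),c(t,310,230)]),np.hstack([c(s,345,125),c(t,105,222)])])
cv2.imwrite("pics/mos.png",m)
E
```

```text
(no output)
```

View pics/mos.png

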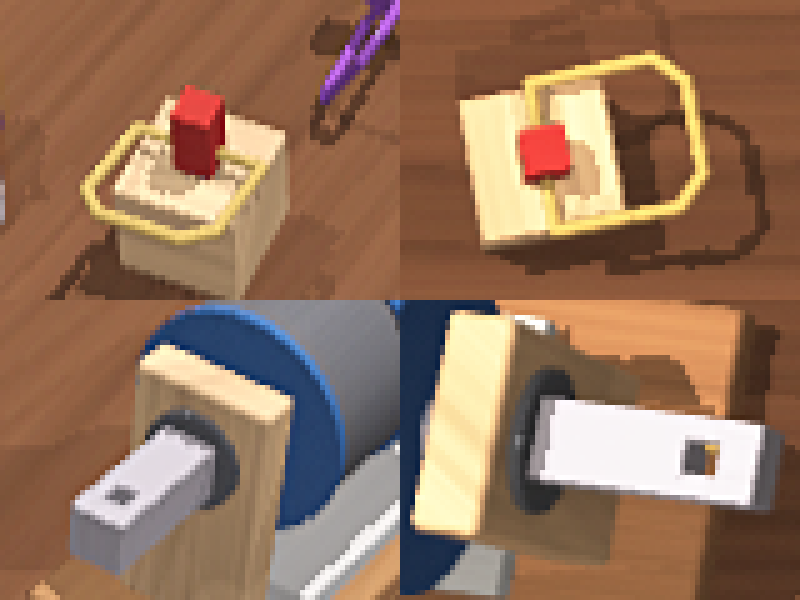

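The crop confirms the red head with its brass ring in the block: head-top centre about scene (294.0,260.3) and top (318.6,260)+. The axle's hole is at about top (164.5,253.3) and scene (369.1,163.5). Now I'll triangulate.

```bash
cat > h.py <<'E'
import numpy as np,cv2
def ray(s,p):
    T=np.array(s["T"]); d=T[:3,:3]@np.array([(p[0]-s["cx"])/s["fx"],(p[1]-s["cy"])/s["fy"],1]); return T[:3,3],d/np.linalg.norm(d)
def tri(rs):
    A=sum(np.eye(3)-np.outer(d,d) for o,d in rs); b=sum((np.eye(3)-np.outer(d,d))@o for o,d in rs)
    x=np.linalg.solve(A,b); return x,[np.linalg.norm(np.cross(x-o,d)) for o,d in rs]
def plane(s,p,z):
    o,d=ray(s,p); return o+d*(z-o[2])/d[2]
def fray(s,p):
    T=np.array(s["T"]); v=np.array([p[0]-s["cx"],p[1]-s["cy"]]); r=np.hypot(*v); th=r/s["fx"]
    d=np.array([*(v/r*np.sin(th)),np.cos(th)]); return T[:3,3],T[:3,:3]@d
E
python3 - <<'E'
from h import *
from cell import vision
S=vision.snapshot("scene");T=vision.snapshot("top")
np.set_printoptions(precision=1,suppress=True)
def sc(x,y,ox,oy): return (x/5+ox-.5,y/5+oy-.5)
def s1(x,y):return sc(x,y,255,240)
def t1(x,y):return sc(x-400,y,310,230)
def s2(x,y):return sc(x,y-300,345,125)
def t2(x,y):return sc(x-400,y-300,105,222)
def go(n,a,b): x,e=tri([ray(S,a),ray(T,b)]); print(n,x,np.round(e,1)); return x
hsv=cv2.cvtColor(T["frame"],cv2.COLOR_BGR2HSV)
red=((hsv[...,0]<6)|(hsv[...,0]>174))&(hsv[...,1]>190)&(hsv[...,2]>180)
red[:, :300]=0;c=np.argwhere(red)[:,::-1];print("red",len(c),c.mean(0),cv2.minAreaRect(c.astype(np.float32)))
hs=cv2.cvtColor(S["frame"],cv2.COLOR_BGR2HSV)
reds=((hs[...,0]<6)|(hs[...,0]>174))&(hs[...,1]>180)&(hs[...,2]>200); reds[:,:270]=0;reds[:,320:]=0
cs=np.argwhere(reds)[:,::-1];print("reds",len(cs),cs.mean(0))
go("head",s1(197.5,104),t1(546,153))
# block top corners: scene left/back/right? use top: (461,100),(607,80),(625,213),(483,247 bottom?)
go("blockR",s1(287,130),t1(607,80))
print("block top rect on z46",[plane(T,t1(*p),46)[:2] for p in((461,100),(607,80),(625,213))])
print("ring hinge ends",[plane(T,t1(*p),54)[:2] for p in((527,82),(553,230))])
print("bar mid z54",plane(T,t1(700,130),54))
go("bar",s1(88,193),t1(705,172)) 
h=go("hole",s2(123,495),t2(700,459))
for n,a,b in (("e1",(72,502),(750,507)),("e2",(127,523),(757,422))): go(n,s2(*a),t2(*b))
# bright top face
w=(hsv[...,1]<40)&(hsv[...,2]>200); w[:, :130]=0;w[:,190:]=0;w[:235]=0;w[275:]=0
c=np.argwhere(w)[:,::-1]; r=cv2.minAreaRect(c.astype(np.float32)); bp=cv2.boxPoints(r);print(r)
print([plane(T,p,123)[:2] for p in bp])
print("hole z123",plane(T,t2(700,459),123))
E
```

```text
red 28 [338.2 259.4] ((338.45947265625, 259.75677490234375), (7.891151428222656, 8.548747062683105), 80.53767395019531)
reds 20 [293.4 260.8]
head [ 559.8 -219.7   80.2] [1.5 1.5]
blockR [ 592.7 -231.8   94.5] [14. 14.]
block top rect on z46 [array([ 581., -192.]), array([ 588.4, -243.4]), array([ 541.5, -249.5])]
ring hinge ends [array([ 586.4, -214.9]), array([ 534.8, -224. ])]
bar mid z54 [ 569.9 -275.2   54. ]
bar [ 552.1 -274.6   80.6] [0.5 0.5]
hole [564.6  60.8 124.1] [1.4 1.4]
e1 [549.1  43.8 125.2] [1.5 1.5]
e2 [576.3  42.5 126.1] [1.3 1.3]
((154.77694702148438, 251.78465270996094), (42.171810150146484, 16.00048065185547), 7.125016689300537)
[array([557.2, 110.4]), array([582.9, 108.8]), array([574.7,  41.2]), array([549.1,  43.2])]
hole z123 [563.6  60.2 123. ]
```

```bash
R='{"tx":0.04,"ty":-0.06,"az":3.2,"claw":0.0854}'; true; python3 -m pendant '[{"tx":0.03,"ty":-0.06,"az":3.2},{"tx":0.03,"ty":-0.06,"az":3.2},{"tx":0.04,"ty":-0.06,"az":3.2},{"tx":0.04,"ty":-0.06,"az":3.2},{"tx":0.04,"ty":-0.06,"az":3.2},{"tx":0.05,"ty":-0.06,"az":3.2},{"tx":0.05,"ty":-0.06,"az":3.2},{"tx":0.05,"ty":-0.06,"az":3.2}]'
python3 -m pendant '[{"tx":0.04,"ty":-0.06},{"tx":0.01,"ty":-0.06},{"tz":-0.01}]'
python3 - <<'E'
from cell import vision; import cv2,pickle
s=vision.snapshot("wrist");pickle.dump(s,open("w1.pkl","wb"));cv2.imwrite("pics/w1.png",s["frame"]);print(s["fx"],s["fy"],s["cx"],s["cy"],s["T"])
E
```

```text
371.64829954431775 371.64829954431775 322.1253545608315 241.28573471395288 [[ 2.79440774e-01  9.18378849e-01  2.80166278e-01  1.11204457e+02]
 [ 9.60161931e-01 -2.66858742e-01 -8.29185045e-02  6.45066394e+02]
 [-1.38578003e-03  2.92175806e-01 -9.56363622e-01  3.73040516e+02]
 [ 0.00000000e+00  0.00000000e+00  0.00000000e+00  1.00000000e+00]]invalid input
invalid input
```

View pics/w1.png

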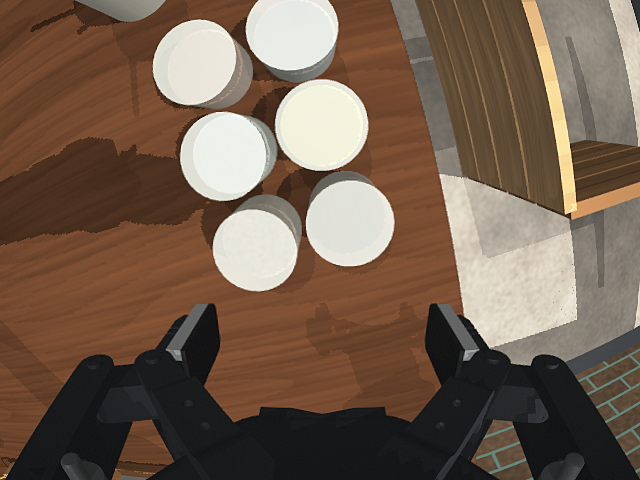

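The wrist image shows white mugs below the start pose, with the fingers open at the bottom (200,330)/(450,330). The moves were refused, probably because each row needs every field. I'll test that with full rows.

```bash
python3 -m pendant '[{"claw":0.085,"tx":0.03,"ty":-0.06,"tz":0,"ax":0,"ay":0,"az":3.2}]'
```

```text
time_s: 0.38
tool_pos: [205.9, 570.9, 247.8]
tool_rot: [0.109, 0.994, 0.001, -0.002]
wrist_force: [1.8, -0.5, 0.7]
width: 84.6
gripper_force: 0.0
```

```bash
python3 -m pendant '[{"claw":0.085,"tx":0.03,"ty":-0.06,"tz":0,"ax":0,"ay":0,"az":3.2},{"claw":0.085,"tx":0.04,"ty":-0.06,"tz":0,"ax":0,"ay":0,"az":3.2},{"claw":0.085,"tx":0.04,"ty":-0.06,"tz":0,"ax":0,"ay":0,"az":3.2},{"claw":0.085,"tx":0.04,"ty":-0.06,"tz":0,"ax":0,"ay":0,"az":3.2},{"claw":0.085,"tx":0.05,"ty":-0.06,"tz":0,"ax":0,"ay":0,"az":3.2},{"claw":0.085,"tx":0.05,"ty":-0.06,"tz":0,"ax":0,"ay":0,"az":3.2},{"claw":0.085,"tx":0.05,"ty":-0.06,"tz":0,"ax":0,"ay":0,"az":3.2},{"claw":0.085,"tx":0.04,"ty":-0.06,"tz":0,"ax":0,"ay":0,"az":0}]'
python3 -m pendant '[{"claw":0.085,"tx":0.01,"ty":-0.06,"tz":0,"ax":0,"ay":0,"az":0},{"claw":0.085,"tx":0,"ty":-0.04,"tz":0,"ax":0,"ay":0,"az":0},{"claw":0.085,"tx":0,"ty":0,"tz":0,"ax":0,"ay":0,"az":0}]'
python3 - <<'E'
from cell import vision; import cv2,pickle
s=vision.snapshot("wrist");pickle.dump(s,open("w1.pkl","wb"));cv2.imwrite("pics/w1b.png",s["frame"]);print(s["T"])
E
```

```text
time_s: 1.38
tool_pos: [497.9, 158.7, 248.6]
tool_rot: [-0.082, 0.997, 0.0, 0.0]
wrist_force: [1.5, -0.1, 0.3]
width: 85.0
gripper_force: 0.0
time_s: 1.75
tool_pos: [506.6, 55.7, 248.1]
tool_rot: [-0.078, 0.997, -0.001, -0.0]
wrist_force: [0.7, 0.4, 0.2]
width: 84.9
gripper_force: 0.0
[[-1.55804643e-01  9.44820527e-01  2.88165030e-01  4.33890082e+02]
 [ 9.87785977e-01  1.49601032e-01  4.35705744e-02  4.48762811e+01]
 [-1.94341276e-03  2.91433873e-01 -9.56589003e-01  3.73582854e+02]
 [ 0.00000000e+00  0.00000000e+00  0.00000000e+00  1.00000000e+00]]
```

View pics/w1b.png

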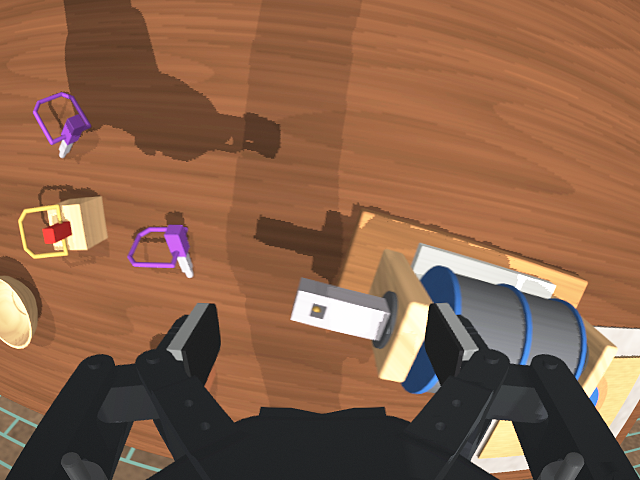

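The wrist view shows the axle's hole at (318,311), the axle's end edge near (300,300), and the red head at (57,232) with its ring to the left. Now over the pin.

```bash
python3 -m pendant '[{"claw":0.085,"tx":0.01,"ty":-0.055,"tz":0,"ax":0,"ay":0,"az":0},{"claw":0.085,"tx":0.01,"ty":-0.055,"tz":0,"ax":0,"ay":0,"az":0},{"claw":0.085,"tx":0.01,"ty":-0.055,"tz":-0.01,"ax":0,"ay":0,"az":0},{"claw":0.06,"tx":0.01,"ty":-0.055,"tz":-0.03,"ax":0,"ay":0,"az":0},{"claw":0.06,"tx":0.01,"ty":-0.05,"tz":-0.03,"ax":0,"ay":0,"az":0},{"claw":0.06,"tx":0,"ty":0,"tz":0,"ax":0,"ay":0,"az":0}]'
python3 - <<'E'
from cell import vision; import cv2,pickle
from h import *
np.set_printoptions(precision=1,suppress=True)
s=vision.snapshot("wrist");pickle.dump(s,open("w2.pkl","wb"));cv2.imwrite("pics/w2.png",s["frame"]);print(s["T"][:,3])
a=pickle.load(open("w1.pkl","rb"))
def red(s):
    h=cv2.cvtColor(s["frame"],cv2.COLOR_BGR2HSV); m=(((h[...,0]<6)|(h[...,0]>174))&(h[...,1]>180)&(h[...,2]>100)).astype(np.uint8)
    n,l,st,c=cv2.connectedComponentsWithStats(m); i=1+np.argmax(st[1:,4]); return st[i],c[i]
print(red(a),red(s))
def fpl(s,p,z):
    o,d=fray(s,p); return o+d*(z-o[2])/d[2]
print("hole",fpl(a,(318,311),123))
h=cv2.cvtColor(a["frame"],cv2.COLOR_BGR2HSV); w=(h[...,1]<40)&(h[...,2]>170);w[:270]=0;w[350:]=0;w[:,:280]=0;w[:,400:]=0
c=np.argwhere(w)[:,::-1];r=cv2.minAreaRect(c.astype(np.float32));print(r,[fpl(a,p,123)[:2] for p in cv2.boxPoints(r)])
E
```

```text
time_s: 2.55
tool_pos: [554.7, -212.2, 175.5]
tool_rot: [-0.079, 0.997, 0.0, -0.002]
wrist_force: [-0.9, 0.6, 1.0]
width: 60.1
gripper_force: 0.0
[ 482.6 -223.4  301.3    1. ]
(array([ 42, 222,  30,  22, 444], dtype=int32), array([ 56.3, 232.3])) (array([299, 234,  22,  34, 278], dtype=int32), array([311. , 243.3]))
hole [564.4  61.8 123. ]
((339.558837890625, 315.76470947265625), (94.5888900756836, 31.28709602355957), 14.03624439239502) [array([575.2,  41.6]), array([548.7,  44. ]), array([557.4, 116. ]), array([585.2, 116.3])]
```

View pics/w2.png

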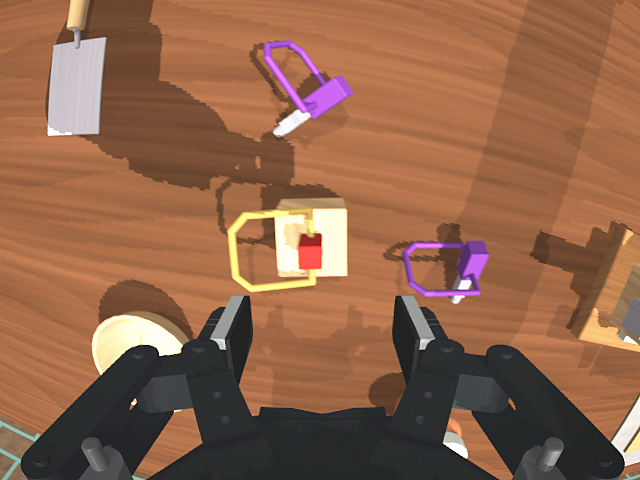

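The view shows the red head between the open fingers: top face about (310,257), hinge ends about (313,233)/(316,283), ring to the left (cross bar at x≈232), block top (275–347,200–277). I'll refine the position and yaw numerically.

```bash
python3 - <<'E'
import pickle
from h import *
from cell import vision
np.set_printoptions(precision=1,suppress=True)
s=pickle.load(open("w2.pkl","rb"));S=vision.snapshot("scene");T=vision.snapshot("top")
def fpl(s,p,z):
    o,d=fray(s,p); return o+d*(z-o[2])/d[2]
f=s["frame"];h=cv2.cvtColor(f,cv2.COLOR_BGR2HSV)
print(h[234:270:2,304,2],h[234:270:2,318,2])
m=(((h[...,0]<6)|(h[...,0]>174))&(h[...,1]>180)&(h[...,2]>185)).astype(np.uint8)
c=np.argwhere(m)[:,::-1];r=cv2.minAreaRect(c.astype(np.float32));print(len(c),c.mean(0),r)
bp=cv2.boxPoints(r);W=np.array([fpl(s,p,78)[:2] for p in bp]);print(W,np.degrees(np.arctan2(*(np.roll(W,-1,0)-W).T[::-1])))
ct=c.mean(0)
print("tri",tri([fray(s,ct),ray(T,(338.2,259.7)),ray(S,(293.8,260.5))]),"on78",fpl(s,ct,78),plane(T,(338.4,259.6),78),plane(S,(293.8,260.5),78))
# brass mask: fit lines
b=((h[...,0]>20)&(h[...,0]<32)&(h[...,1]>120)&(h[...,2]>130)).astype(np.uint8)
n,l,st,cc=cv2.connectedComponentsWithStats(b);i=1+np.argmax(st[1:,4]);print(st[i])
ys,xs=np.where(l==i)
for z in (54,62,70):
    P=np.array([fpl(s,(x,y),z)[:2] for x,y in zip(xs,ys)]) ; 
    print(z,P.min(0),P.max(0))
xm=xs<(xs.min()+4);print("bar px",xs[xm].mean(),ys[xm].mean())
up=np.array([[x,np.mean(ys[(xs==x)&(ys<240)])] for x in range(255,270)]);lo=np.array([[x,np.mean(ys[(xs==x)&(ys>260)])] for x in range(255,308)])
print(up[0],up[-1],lo[0],lo[-1])
m2=cv2.inRange(h,(15,60,190),(28,160,255));m2[:,:270]=0;m2[:,360:]=0;m2[:195]=0;m2[290:]=0
c=np.argwhere(m2)[:,::-1];r=cv2.minAreaRect(c.astype(np.float32));print("block",r,[fpl(s,p,46)[:2] for p in cv2.boxPoints(r)])
E
```

```text
[155 149 149 152 154 149 238 255 255 255 255 255 255 255 255 255 255 255] [146 149 152 149 149 145 248 255 255 255 255 255 255 255 255 255 255 255]
95 [309.7 253.7] ((309.5, 257.0), (22.0, 21.0), 90.0)
[[ 554.1 -226.7]
 [ 552.  -213.6]
 [ 566.6 -211.3]
 [ 568.8 -224.6]] [  99.1    9.   -80.8 -172. ]
tri (array([ 559.2, -219.1,   78.2]), [np.float64(1.1533656996052934), np.float64(0.9062937051644984), np.float64(1.2722226801224972)]) on78 [ 558.1 -219.2   78. ] [ 559.8 -220.2   78. ] [ 559.7 -217.7   78. ]
[234 217  81  70 261]
54 [ 544.7 -273.8] [ 598.  -213.9]
62 [ 542.7 -272.2] [ 594.3 -214.3]
70 [ 540.7 -270.6] [ 590.5 -214.6]
bar px 235.66129032258064 251.16129032258064
[255. 218.] [269.  nan] [255.  285.5] [307.  280.5]
block ((308.0, 243.5), (91.0, 76.0), 90.0) [array([ 532.7, -252.3]), array([ 524.5, -199.8]), array([ 592.3, -187.6]), array([ 601.5, -244.2])]
  return _methods._mean(a, axis=axis, dtype=dtype,
  ret = ret.dtype.type(ret / rcount)
```

```bash
python3 -m pendant '[{"claw":0.04,"tx":0.005,"ty":-0.007,"tz":-0.02,"ax":0,"ay":0,"az":0},{"claw":0.04,"tx":0,"ty":0,"tz":-0.02,"ax":0,"ay":0,"az":0},{"claw":0.04,"tx":0,"ty":0,"tz":-0.025,"ax":0,"ay":0,"az":0},{"claw":0.04,"tx":0,"ty":0,"tz":-0.02,"ax":0,"ay":0,"az":0},{"claw":0.04,"tx":0,"ty":0,"tz":-0.015,"ax":0,"ay":0,"az":0},{"claw":0.04,"tx":0,"ty":0,"tz":-0.005,"ax":0,"ay":0,"az":0},{"claw":0.04,"tx":0,"ty":0,"tz":0,"ax":0,"ay":0,"az":0}]'
python3 - <<'E'
from cell import vision; import cv2
s=vision.snapshot("wrist");cv2.imwrite("pics/w3.png",s["frame"][180:420,160:480])
E
```

```text
time_s: 3.58
tool_pos: [561.6, -216.0, 73.7]
tool_rot: [-0.081, 0.997, -0.0, 0.0]
wrist_force: [0.4, -0.1, 0.8]
width: 39.8
gripper_force: 0.0
```

View pics/w3.png

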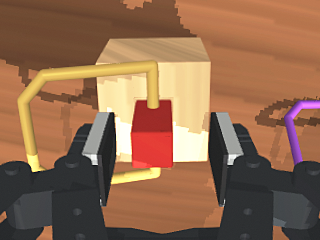

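The crop shows the head at (153,130), between the open pads, with the left finger inside the ring. Fine-adjust, then close.

```bash
python3 -m pendant '[{"claw":0.04,"tx":-0.002,"ty":-0.002,"tz":-0.005,"ax":0,"ay":0,"az":0},{"claw":0.04,"tx":0,"ty":0,"tz":0,"ax":0,"ay":0,"az":0}]'
python3 -m pendant '[{"claw":0.010,"tx":0,"ty":0,"tz":0,"ax":0,"ay":0,"az":0},{"claw":0.010,"tx":0,"ty":0,"tz":0,"ax":0,"ay":0,"az":0},{"claw":0.010,"tx":0,"ty":0,"tz":0,"ax":0,"ay":0,"az":0},{"claw":0.010,"tx":0,"ty":0,"tz":0,"ax":0,"ay":0,"az":0}]' 60
```

```text
time_s: 3.88
tool_pos: [559.1, -218.5, 68.8]
tool_rot: [-0.081, 0.997, -0.0, -0.0]
wrist_force: [-0.3, -0.2, 0.0]
width: 40.3
gripper_force: 0.0
time_s: 4.38
tool_pos: [559.7, -218.2, 69.2]
tool_rot: [-0.081, 0.997, -0.0, 0.0]
wrist_force: [-0.6, -0.3, 3.4]
width: 14.9
gripper_force: 58.8
```

```bash
python3 -m pendant '[{"claw":0.01,"tx":0,"ty":0,"tz":0.015,"ax":0,"ay":0,"az":0},{"claw":0.01,"tx":0,"ty":0,"tz":0.02,"ax":0,"ay":0,"az":0},{"claw":0.01,"tx":0,"ty":0,"tz":0.03,"ax":0,"ay":0,"az":0},{"claw":0.01,"tx":0,"ty":0,"tz":0.04,"ax":0,"ay":0,"az":0},{"claw":0.01,"tx":0,"ty":0.01,"tz":0.04,"ax":0,"ay":0,"az":-4},{"claw":0.01,"tx":0,"ty":0.03,"tz":0,"ax":0,"ay":0,"az":-4},{"claw":0.01,"tx":0,"ty":0.04,"tz":0,"ax":0,"ay":0,"az":-4},{"claw":0.01,"tx":0,"ty":0.04,"tz":0,"ax":0,"ay":0,"az":-4.2}]'
python3 -m pendant '[{"claw":0.01,"tx":0.002,"ty":0.05,"tz":0,"ax":0,"ay":0,"az":0},{"claw":0.01,"tx":0.002,"ty":0.05,"tz":0,"ax":0,"ay":0,"az":0},{"claw":0.01,"tx":0,"ty":0.04,"tz":0,"ax":0,"ay":0,"az":0},{"claw":0.01,"tx":0,"ty":0.015,"tz":0,"ax":0,"ay":0,"az":0},{"claw":0.01,"tx":0,"ty":0,"tz":0,"ax":0,"ay":0,"az":0},{"claw":0.01,"tx":0,"ty":0,"tz":0,"ax":0,"ay":0,"az":0}]'
python3 - <<'E'
from cell import vision; import cv2,pickle
from h import *
w=vision.snapshot("wrist");S=vision.snapshot("scene");T=vision.snapshot("top");pickle.dump([w,S,T],open("w4.pkl","wb"))
k=lambda f,x,y,W,H,n:cv2.resize(f[y:y+H,x:x+W],None,fx=n,fy=n,interpolation=cv2.INTER_NEAREST)
cv2.imwrite("pics/m4.png",np.vstack([np.hstack([k(w["frame"],240,230,160,120,2.5),k(S["frame"],320,90,100,75,4)]),np.hstack([k(T["frame"],90,200,160,120,2.5),k(w["frame"],80,130,320,240,1.25)])]))
E
```

```text
time_s: 5.38
tool_pos: [559.5, -96.6, 215.5]
tool_rot: [0.061, 0.998, 0.0, 0.001]
wrist_force: [0.6, 0.5, -1.2]
width: 15.2
gripper_force: 59.0
time_s: 6.12
tool_pos: [563.6, 54.7, 214.1]
tool_rot: [0.061, 0.998, -0.001, 0.0]
wrist_force: [0.6, -0.4, -1.5]
width: 14.6
gripper_force: 59.0
```

View pics/m4.png

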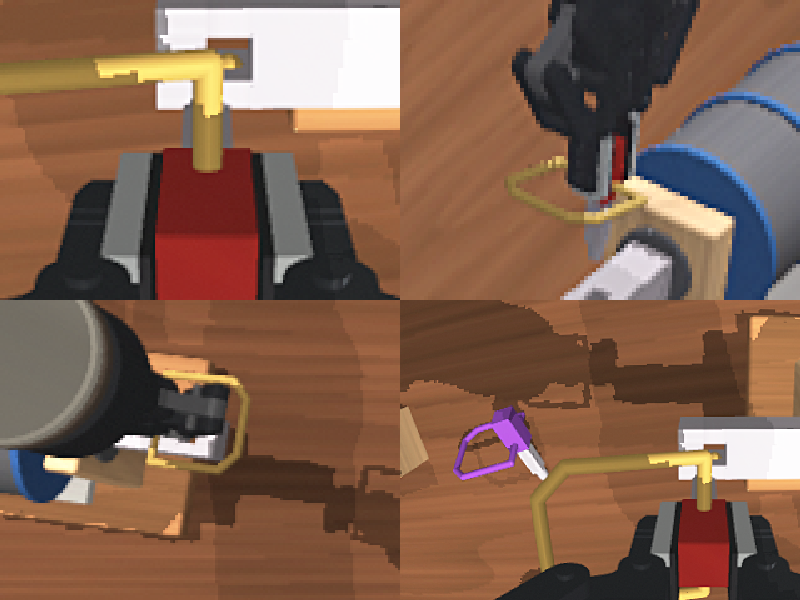

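The mosaic shows the head square in the pads, its shank over the axle, the hole centre near wrist pixel (332.5,253), and the ring out to the free end. Check the remaining offset.

```bash
python3 - <<'E'
import pickle
from h import *
from cell import sensors
np.set_printoptions(precision=1,suppress=True)
w=pickle.load(open("w4.pkl","rb"))[0]
def fpl(s,p,z):
    o,d=fray(s,p); return o+d*(z-o[2])/d[2]
print("hole",fpl(w,(332.3,252.7),123))
h=cv2.cvtColor(w["frame"],cv2.COLOR_BGR2HSV)
m=(h[...,1]<40)&(h[...,2]>200);m[:225]=0;m[275:]=0
xs=np.where(m[266])[0];print("left edge row266",xs.min(),"rows col380",np.where(m[:,380])[0][[0,-1]],"rows col 310",np.where(m[:,310])[0][[0,-1]])
y0=xs.min();print("end mid",fpl(w,(y0,(np.where(m[:,310])[0][[0,-1]]).mean()),123))
for c in (310,380):
  a=np.where(m[:,c])[0][[0,-1]];print(c,fpl(w,(c,a[0]-.5),123),fpl(w,(c,a[1]+.5),123))
print("hole bounds row",[ (r,''.join('#' if v else '.' for v in m[r,318:346])) for r in range(242,266,2)])
# head top face in wrist at z = TCP+9
r=((h[...,0]<6)|(h[...,0]>174))&(h[...,1]>180)&(h[...,2]>185);r[:300]=0
c=np.argwhere(r)[:,::-1];print(len(c),c.min(0),c.max(0));st=sensors.read_state();print(st["tool_pos"]);
z=st["tool_pos"][2]+9
print("head top edges",fpl(w,(c[:,0].min()-.5,c[:,1].min()),z),fpl(w,(c[:,0].max()+.5,c[:,1].min()),z))
E
```

```text
hole [564.1  61.3 123. ]
left edge row266 44 rows col380 [233 272] rows col 310 [234 273]
end mid [ 540.  -156.8  123. ]
310 [550.3  49.3 123. ] [576.1  45.9 123. ]
380 [554.7  91.7 123. ] [580.9  89.8 123. ]
hole bounds row [(242, '############################'), (244, '############################'), (246, '#####..................#####'), (248, '####...................#####'), (250, '.......................#####'), (252, '.......................#####'), (254, '.......................#####'), (256, '.......................#####'), (258, '.......................#####'), (260, '.......................#####'), (262, '...........##########.######'), (264, '...........#################')]Traceback (most recent call last):
  File "<stdin>", line 18, in <module>
    return umr_minimum(a, axis, None, out, keepdims, initial, where)
ValueError: zero-size array to reduction operation minimum which has no identity
```

```bash
python3 - <<'E'
import pickle
from h import *
w=pickle.load(open("w4.pkl","rb"))[0]
o,d=fray(w,(322.2,322.7)); print(o+d*(223-o[2])/d[2])
o,d=fray(w,(302.5,322.7)); print(o+d*(223-o[2])/d[2]); o,d=fray(w,(343,322.7)); print(o+d*(223-o[2])/d[2])
E
python3 -m pendant '[{"claw":0.01,"tx":0.0005,"ty":0.0065,"tz":-0.008,"ax":0,"ay":0,"az":0},{"claw":0.01,"tx":0,"ty":0,"tz":-0.01,"ax":0,"ay":0,"az":0},{"claw":0.01,"tx":0,"ty":0,"tz":-0.006,"ax":0,"ay":0,"az":0},{"claw":0.01,"tx":0,"ty":0,"tz":0,"ax":0,"ay":0,"az":0},{"claw":0.01,"tx":0,"ty":0,"tz":0,"ax":0,"ay":0,"az":0}]'
```

```text
[555.88623622  56.2030203  223.        ]
[555.06711396  49.20541606 223.        ]
[556.81851465  63.58284085 223.        ]
time_s: 6.9
tool_pos: [564.0, 63.4, 189.8]
tool_rot: [0.06, 0.998, 0.0, 0.0]
wrist_force: [-0.1, -0.4, -0.8]
width: 15.1
gripper_force: 59.0
```

```bash
python3 - <<'E'
from h import *
from cell import vision,sensors
np.set_printoptions(precision=1,suppress=True)
P=[]
for i in range(4):
    w=vision.snapshot("wrist");P.append(sensors.read_state()["tool_pos"])
print(np.array(P))
def fpl(s,p,z):
    o,d=fray(s,p); return o+d*(z-o[2])/d[2]
z=np.mean(P,0)[2]
h=cv2.cvtColor(w["frame"],cv2.COLOR_BGR2HSV)
r=((h[...,0]<6)|(h[...,0]>174))&(h[...,1]>150)
print("red row",[ (y,np.where(r[y,250:400])[0][[0,-1]]+250) for y in (310,318,321)])
v=h[290:345,322,2];print(v)
m=(h[...,1]<40)&(h[...,2]>200)
for y in range(250,300,3):print(y,''.join('#' if q else '.' for q in m[y,270:390]))
e=np.argmax(np.diff(v.astype(int)))+290.5;a,b=np.where(r[321,250:400])[0][[0,-1]]+250
print(e,fpl(w,(a-.5,321),z-23+32),fpl(w,(b+.5,321),z-23+32),fpl(w,(322,e),z-23+32))
E
```

```text
[[564.2  63.5 190. ]
 [564.2  63.5 190.1]
 [564.2  63.5 190.1]
 [564.2  63.5 190.1]]
red row [(310, array([303, 341])), (318, array([303, 342])), (321, array([302, 342]))]
[169 169 169 169 168 169 170 168 144 105 108 110 110 111 110 109 110 112
 111 112 111 112 111 112 112 111 111 112 112 112 111 112 109 119 134 146
 158 161 161 159 161 160 160 160 159 160 160 161 159 160 160 159 157 157
 158]
250 .........................................................###############################################################
253 ...........................................................#############################################################
256 ...........................................................#############################################################
259 ...........................................................#############################################################
262 ...........................................................#############################################################
265 ...........................................................###############
[... 787 characters left out ...]
#########
286 ................###########################....................#########################################################
289 ................................................................................########################################
292 ........................................................................................................................
295 ........................................................................................................................
298 ........................................................................................................................
323.5 [555.   57.7 199.1] [556.7  72.3 199.1] [556.8  64.9 199.1]
```

```bash
python3 -m pendant '[{"claw":0.01,"tx":-0.0005,"ty":-0.0033,"tz":0,"ax":0,"ay":0,"az":0},{"claw":0.01,"tx":0,"ty":0,"tz":0,"ax":0,"ay":0,"az":0},{"claw":0.01,"tx":0,"ty":0,"tz":0,"ax":0,"ay":0,"az":0}]'
python3 - <<'E'
from h import *
from cell import vision,sensors
np.set_printoptions(precision=1,suppress=True)
w=vision.snapshot("wrist");p=sensors.read_state()["tool_pos"];print(p)
def fpl(s,p,z):
    o,d=fray(s,p); return o+d*(z-o[2])/d[2]
h=cv2.cvtColor(w["frame"],cv2.COLOR_BGR2HSV)
r=((h[...,0]<6)|(h[...,0]>174))&(h[...,1]>150);m=(h[...,1]<40)&(h[...,2]>200)
a,b=np.where(r[321,250:400])[0][[0,-1]]+250;print("pin y",fpl(w,(a-.5,321),p[2]+9),fpl(w,(b+.5,321),p[2]+9))
y=262;x=318+np.where(m[y,318:])[0][0];print("hole +y edge",x,fpl(w,(x-.5,y),123))
y=282;x=270+np.where(m[y,270:])[0][0];print("bar end",x,fpl(w,(x-.5,y),123))
E
```

```text
time_s: 7.48
tool_pos: [563.4, 60.1, 189.8]
tool_rot: [0.06, 0.998, 0.0, 0.0]
wrist_force: [-1.0, -0.6, -1.4]
width: 15.0
gripper_force: 59.0
[563.4  60.2 189.8]
pin y [554.2  54.3 198.8] [555.9  68.9 198.8]
hole +y edge 333 [561.1  66.7 123. ]
bar end 291 [570.2  41.9 123. ]
```

Camera-relative offset is now under 0.5 mm. Probing down gently.

```bash
python3 -m pendant '[{"claw":0.01,"tx":0,"ty":0,"tz":-0.002,"ax":0,"ay":0,"az":0},{"claw":0.01,"tx":0,"ty":0,"tz":-0.002,"ax":0,"ay":0,"az":0},{"claw":0.01,"tx":0,"ty":0,"tz":0,"ax":0,"ay":0,"az":0}]'
python3 -m pendant '[{"claw":0.01,"tx":0,"ty":0,"tz":-0.001,"ax":0,"ay":0,"az":0},{"claw":0.01,"tx":0,"ty":0,"tz":-0.001,"ax":0,"ay":0,"az":0},{"claw":0.01,"tx":0,"ty":0,"tz":0,"ax":0,"ay":0,"az":0}]'
python3 -m pendant '[{"claw":0.01,"tx":0,"ty":0,"tz":-0.001,"ax":0,"ay":0,"az":0},{"claw":0.01,"tx":0,"ty":0,"tz":0,"ax":0,"ay":0,"az":0}]'
```

```text
time_s: 7.9
tool_pos: [563.2, 60.1, 185.4]
tool_rot: [0.06, 0.998, -0.0, -0.0]
wrist_force: [0.7, -0.9, -1.0]
width: 14.6
gripper_force: 59.0
time_s: 8.28
tool_pos: [563.4, 60.2, 183.7]
tool_rot: [0.06, 0.998, -0.0, -0.0]
wrist_force: [-0.5, -0.1, -0.6]
width: 15.0
gripper_force: 59.0
time_s: 8.52
tool_pos: [563.4, 60.2, 182.7]
tool_rot: [0.06, 0.998, 0.0, -0.0]
wrist_force: [-0.2, 0.4, -1.9]
width: 14.9
gripper_force: 59.0
```

```bash
python3 -m pendant '[{"claw":0.01,"tx":0,"ty":0,"tz":-0.001,"ax":0,"ay":0,"az":0},{"claw":0.01,"tx":0,"ty":0,"tz":0,"ax":0,"ay":0,"az":0}]'
```

```text
time_s: 8.78
tool_pos: [563.4, 60.1, 181.7]
tool_rot: [0.06, 0.998, -0.0, -0.0]
wrist_force: [-0.1, 0.3, -1.0]
width: 15.1
gripper_force: 59.0
```

```bash
for i in 1; do python3 -m pendant '[{"claw":0.01,"tx":0,"ty":0,"tz":-0.001,"ax":0,"ay":0,"az":0},{"claw":0.01,"tx":0,"ty":0,"tz":-0.001,"ax":0,"ay":0,"az":0}]'; done
```

```text
time_s: 9.02
tool_pos: [563.4, 60.2, 179.7]
tool_rot: [0.06, 0.998, 0.0, 0.0]
wrist_force: [0.2, -0.4, -1.7]
width: 14.7
gripper_force: 59.0
```

```bash
python3 -m pendant '[{"claw":0.01,"tx":0,"ty":0,"tz":-0.001,"ax":0,"ay":0,"az":0},{"claw":0.01,"tx":0,"ty":0,"tz":-0.001,"ax":0,"ay":0,"az":0},{"claw":0.01,"tx":0,"ty":0,"tz":0,"ax":0,"ay":0,"az":0}]'
```

```text
time_s: 9.4
tool_pos: [563.3, 60.1, 177.6]
tool_rot: [0.06, 0.998, -0.0, -0.0]
wrist_force: [0.7, 0.3, -0.6]
width: 15.1
gripper_force: 59.0
```

```bash
python3 -m pendant '[{"claw":0.01,"tx":0,"ty":0,"tz":-0.001,"ax":0,"ay":0,"az":0},{"claw":0.01,"tx":0,"ty":0,"tz":-0.001,"ax":0,"ay":0,"az":0},{"claw":0.01,"tx":0,"ty":0,"tz":0,"ax":0,"ay":0,"az":0}]'
```

```text
time_s: 9.78
tool_pos: [563.3, 60.2, 175.6]
tool_rot: [0.06, 0.998, -0.0, -0.0]
wrist_force: [-0.5, -0.2, -0.4]
width: 14.7
gripper_force: 59.0
```

The nose is in the hole. Next, the shank's shoulder at about TCP 174, then the ball.

```bash
python3 -m pendant '[{"claw":0.01,"tx":0,"ty":0,"tz":-0.001,"ax":0,"ay":0,"az":0},{"claw":0.01,"tx":0,"ty":0,"tz":-0.001,"ax":0,"ay":0,"az":0},{"claw":0.01,"tx":0,"ty":0,"tz":0,"ax":0,"ay":0,"az":0}]'
```

```text
time_s: 10.15
tool_pos: [563.3, 60.2, 173.6]
tool_rot: [0.06, 0.998, -0.0, -0.0]
wrist_force: [0.6, 0.3, -1.3]
width: 15.0
gripper_force: 59.0
```

```bash
python3 -m pendant '[{"claw":0.01,"tx":0,"ty":0,"tz":-0.001,"ax":0,"ay":0,"az":0},{"claw":0.01,"tx":0,"ty":0,"tz":-0.001,"ax":0,"ay":0,"az":0},{"claw":0.01,"tx":0,"ty":0,"tz":0,"ax":0,"ay":0,"az":0}]'
```

```text
time_s: 10.52
tool_pos: [562.6, 60.3, 171.3]
tool_rot: [0.06, 0.998, -0.0, -0.001]
wrist_force: [-1.9, 0.2, -1.3]
width: 15.1
gripper_force: 59.0
```

```bash
python3 -m pendant '[{"claw":0.01,"tx":0,"ty":0,"tz":-0.001,"ax":0,"ay":0,"az":0},{"claw":0.01,"tx":0,"ty":0,"tz":-0.001,"ax":0,"ay":0,"az":0},{"claw":0.01,"tx":0,"ty":0,"tz":0,"ax":0,"ay":0,"az":0}]'
```

```text
time_s: 10.9
tool_pos: [562.8, 60.2, 169.2]
tool_rot: [0.06, 0.998, -0.0, -0.001]
wrist_force: [-2.9, 1.3, -1.6]
width: 15.1
gripper_force: 59.0
```

```bash
python3 -m pendant '[{"claw":0.01,"tx":0,"ty":0,"tz":-0.002,"ax":0,"ay":0,"az":0},{"claw":0.01,"tx":0,"ty":0,"tz":-0.002,"ax":0,"ay":0,"az":0},{"claw":0.01,"tx":0,"ty":0,"tz":0,"ax":0,"ay":0,"az":0}]'
```

```text
time_s: 11.28
tool_pos: [563.0, 60.1, 165.2]
tool_rot: [0.06, 0.998, -0.0, -0.001]
wrist_force: [-3.7, 0.5, -1.7]
width: 14.6
gripper_force: 58.8
```

```bash
python3 -m pendant '[{"claw":0.01,"tx":0,"ty":0,"tz":-0.002,"ax":0,"ay":0,"az":0},{"claw":0.01,"tx":0,"ty":0,"tz":-0.002,"ax":0,"ay":0,"az":0},{"claw":0.01,"tx":0,"ty":0,"tz":0,"ax":0,"ay":0,"az":0}]'
```

```text
time_s: 11.65
tool_pos: [563.0, 60.3, 161.4]
tool_rot: [0.06, 0.998, 0.0, -0.0]
wrist_force: [-3.4, 0.9, -0.8]
width: 15.0
gripper_force: 58.9
```

```bash
python3 -m pendant '[{"claw":0.01,"tx":0,"ty":0,"tz":-0.002,"ax":0,"ay":0,"az":0},{"claw":0.01,"tx":0,"ty":0,"tz":-0.002,"ax":0,"ay":0,"az":0},{"claw":0.01,"tx":0,"ty":0,"tz":0,"ax":0,"ay":0,"az":0}]'
```

```text
time_s: 12.02
tool_pos: [563.0, 60.1, 157.2]
tool_rot: [0.06, 0.998, -0.0, -0.0]
wrist_force: [-4.7, 1.0, -1.3]
width: 14.9
gripper_force: 58.8
```

```bash
python3 -m pendant '[{"claw":0.01,"tx":0,"ty":0,"tz":-0.002,"ax":0,"ay":0,"az":0},{"claw":0.01,"tx":0,"ty":0,"tz":-0.002,"ax":0,"ay":0,"az":0},{"claw":0.01,"tx":0,"ty":0,"tz":0,"ax":0,"ay":0,"az":0}]'
```

```text
time_s: 12.4
tool_pos: [563.0, 60.2, 153.2]
tool_rot: [0.06, 0.998, -0.0, -0.0]
wrist_force: [-4.8, 1.1, -1.0]
width: 14.7
gripper_force: 58.8
```

```bash
python3 -m pendant '[{"claw":0.01,"tx":0,"ty":0,"tz":-0.002,"ax":0,"ay":0,"az":0},{"claw":0.01,"tx":0,"ty":0,"tz":-0.001,"ax":0,"ay":0,"az":0},{"claw":0.01,"tx":0,"ty":0,"tz":0,"ax":0,"ay":0,"az":0}]'
```

```text
time_s: 12.78
tool_pos: [563.2, 60.2, 150.5]
tool_rot: [0.06, 0.998, 0.0, -0.0]
wrist_force: [-5.1, 0.0, -2.2]
width: 14.9
gripper_force: 59.0
```

```bash
python3 -m pendant '[{"claw":0.01,"tx":0,"ty":0,"tz":-0.001,"ax":0,"ay":0,"az":0},{"claw":0.01,"tx":0,"ty":0,"tz":0,"ax":0,"ay":0,"az":0}]'
```

```text
time_s: 13.02
tool_pos: [563.3, 60.2, 149.6]
tool_rot: [0.06, 0.998, 0.0, -0.0]
wrist_force: [-4.8, 2.2, -1.8]
width: 14.9
gripper_force: 59.0
```

```bash
python3 -m pendant '[{"claw":0.01,"tx":0,"ty":0,"tz":-0.001,"ax":0,"ay":0,"az":0},{"claw":0.01,"tx":0,"ty":0,"tz":0,"ax":0,"ay":0,"az":0}]'
```

```text
time_s: 13.28
tool_pos: [563.4, 60.2, 148.7]
tool_rot: [0.06, 0.998, 0.0, -0.0]
wrist_force: [-4.4, 0.5, -0.6]
width: 15.0
gripper_force: 59.1
```

```bash
python3 -m pendant '[{"claw":0.01,"tx":0,"ty":0,"tz":-0.001,"ax":0,"ay":0,"az":0},{"claw":0.01,"tx":0,"ty":0,"tz":0,"ax":0,"ay":0,"az":0}]'
```

```text
time_s: 13.52
tool_pos: [563.4, 60.2, 147.8]
tool_rot: [0.06, 0.998, 0.0, -0.0]
wrist_force: [-4.6, 1.1, -1.4]
width: 15.0
gripper_force: 59.1
```

```bash
python3 -m pendant '[{"claw":0.01,"tx":0,"ty":0,"tz":-0.001,"ax":0,"ay":0,"az":0},{"claw":0.01,"tx":0,"ty":0,"tz":0,"ax":0,"ay":0,"az":0}]'
```

```text
time_s: 13.78
tool_pos: [563.3, 60.2, 146.6]
tool_rot: [0.06, 0.998, 0.0, -0.0]
wrist_force: [-5.0, 0.6, -3.0]
width: 14.7
gripper_force: 59.0
```

```bash
python3 -m pendant '[{"claw":0.01,"tx":0,"ty":0,"tz":-0.0005,"ax":0,"ay":0,"az":0},{"claw":0.01,"tx":0,"ty":0,"tz":0,"ax":0,"ay":0,"az":0}]'
```

```text
time_s: 14.02
tool_pos: [563.6, 60.2, 146.4]
tool_rot: [0.06, 0.998, 0.0, 0.0]
wrist_force: [-5.5, 1.5, -0.9]
width: 15.1
gripper_force: 59.1
```

```bash
python3 -m pendant '[{"claw":0.01,"tx":0,"ty":0,"tz":-0.0005,"ax":0,"ay":0,"az":0},{"claw":0.01,"tx":0,"ty":0,"tz":0,"ax":0,"ay":0,"az":0}]'
```

```text
time_s: 14.28
tool_pos: [563.6, 60.2, 146.2]
tool_rot: [0.06, 0.998, 0.0, 0.0]
wrist_force: [-6.0, 0.8, 1.4]
width: 15.1
gripper_force: 59.5
```

```bash
python3 -m pendant '[{"claw":0.01,"tx":0,"ty":0,"tz":-0.0005,"ax":0,"ay":0,"az":0},{"claw":0.01,"tx":0,"ty":0,"tz":0,"ax":0,"ay":0,"az":0}]'
```

```text
time_s: 14.52
tool_pos: [563.6, 60.2, 146.1]
tool_rot: [0.06, 0.998, 0.0, 0.0]
wrist_force: [-7.1, 0.9, 5.4]
width: 14.9
gripper_force: 60.0
```

```bash
python3 -m pendant '[{"claw":0.01,"tx":0,"ty":0,"tz":-0.0005,"ax":0,"ay":0,"az":0},{"claw":0.01,"tx":0,"ty":0,"tz":0,"ax":0,"ay":0,"az":0}]'
```

```text
time_s: 14.78
tool_pos: [563.7, 60.2, 146.1]
tool_rot: [0.06, 0.998, -0.0, 0.0]
wrist_force: [-8.6, 0.8, 8.5]
width: 14.7
gripper_force: 60.5
```

The head has met the axle: z holds at 146.1 while the force rises to 8.5 N. One more light press, then release and look.

```bash
python3 -m pendant '[{"claw":0.01,"tx":0,"ty":0,"tz":-0.0005,"ax":0,"ay":0,"az":0},{"claw":0.01,"tx":0,"ty":0,"tz":0,"ax":0,"ay":0,"az":0}]'
python3 -m pendant '[{"claw":0.01,"tx":0,"ty":0,"tz":0.001,"ax":0,"ay":0,"az":0},{"claw":0.036,"tx":0,"ty":0,"tz":0,"ax":0,"ay":0,"az":0},{"claw":0.036,"tx":0,"ty":0,"tz":0,"ax":0,"ay":0,"az":0},{"claw":0.036,"tx":0,"ty":0,"tz":0,"ax":0,"ay":0,"az":0}]'
python3 -m pendant '[{"claw":0.036,"tx":0,"ty":0,"tz":0.02,"ax":0,"ay":0,"az":0},{"claw":0.036,"tx":0,"ty":0,"tz":0.025,"ax":0,"ay":0,"az":0},{"claw":0.036,"tx":0,"ty":0,"tz":0.03,"ax":0,"ay":0,"az":0},{"claw":0.036,"tx":0,"ty":0,"tz":0,"ax":0,"ay":0,"az":0},{"claw":0.036,"tx":0,"ty":0,"tz":0,"ax":0,"ay":0,"az":0}]'
python3 - <<'E'
from cell import vision; import cv2,pickle
from h import *
w=vision.snapshot("wrist");S=vision.snapshot("scene");pickle.dump([w,S],open("w5.pkl","wb"))
k=lambda f,x,y,W,H,n:cv2.resize(f[y:y+H,x:x+W],None,fx=n,fy=n,interpolation=cv2.INTER_NEAREST)
cv2.imwrite("pics/m5.png",np.hstack([k(w["frame"],160,190,200,240,2),k(S["frame"],320,90,80,96,5)]))
E
```

```text
time_s: 15.02
tool_pos: [563.7, 60.2, 146.1]
tool_rot: [0.06, 0.998, -0.0, 0.0]
wrist_force: [-9.8, 0.2, 12.6]
width: 14.7
gripper_force: 61.0
time_s: 15.52
tool_pos: [564.5, 60.0, 145.7]
tool_rot: [0.06, 0.998, 0.0, 0.001]
wrist_force: [0.2, 0.1, -0.9]
width: 35.7
gripper_force: 0.0
time_s: 16.15
tool_pos: [563.3, 60.0, 219.8]
tool_rot: [0.06, 0.998, -0.0, -0.0]
wrist_force: [-0.4, 0.1, -1.1]
width: 36.2
gripper_force: 0.0
```

View pics/m5.png

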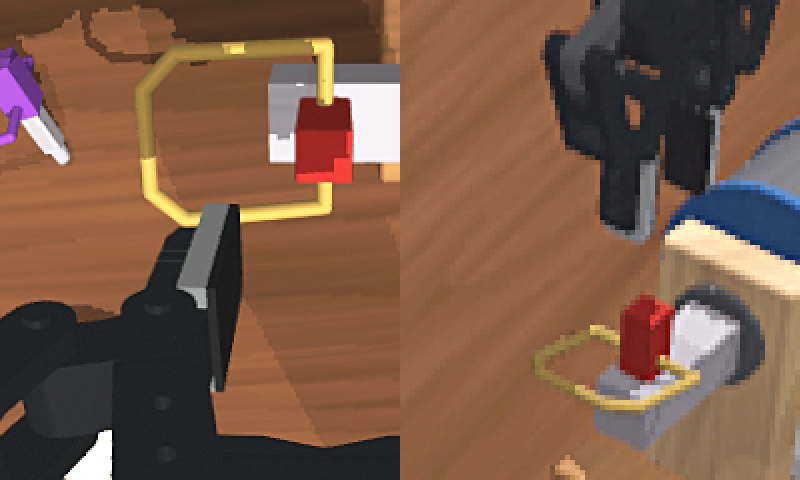

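The pin sits flush with its head on the axle and the ring out to the free end, about level. Both fingers are clear. Next I need a quarter turn so the fingers straddle the bar, so I'll check the joint range.

```bash
python3 - <<'E'
from cell import sensors
print(sensors.read_state()["joint_pos"].round(2))
E
python3 -m pendant '[{"claw":0.036,"tx":-0.001,"ty":-0.008,"tz":0,"ax":0,"ay":0,"az":10},{"claw":0.036,"tx":-0.001,"ty":-0.008,"tz":0,"ax":0,"ay":0,"az":10},{"claw":0.036,"tx":0,"ty":-0.008,"tz":0,"ax":0,"ay":0,"az":10},{"claw":0.036,"tx":0,"ty":-0.008,"tz":0,"ax":0,"ay":0,"az":0}]'
python3 - <<'E'
from cell import sensors
print(sensors.read_state()["joint_pos"].round(2))
E
```

```text
[-0.07  0.35 -0.11  1.8   0.04  0.99  1.26]
time_s: 16.75
tool_pos: [560.9, 27.7, 219.2]
tool_rot: [-0.2, 0.98, 0.0, -0.001]
wrist_force: [-0.1, -0.1, -0.1]
width: 36.0
gripper_force: 0.0
[ 0.06  0.35 -0.19  1.81  0.08  0.99  1.81]
```

Turning that way would run the last joint out of range, so I'll turn back the other way, −120° in total.

```bash
python3 -m pendant '[{"claw":0.036,"tx":0,"ty":0,"tz":0,"ax":0,"ay":0,"az":-10},{"claw":0.036,"tx":0,"ty":0,"tz":0,"ax":0,"ay":0,"az":-10},{"claw":0.036,"tx":0,"ty":0,"tz":0,"ax":0,"ay":0,"az":-10},{"claw":0.036,"tx":0,"ty":0,"tz":0,"ax":0,"ay":0,"az":-10},{"claw":0.036,"tx":0,"ty":0,"tz":0,"ax":0,"ay":0,"az":-10},{"claw":0.036,"tx":0,"ty":0,"tz":0,"ax":0,"ay":0,"az":-10},{"claw":0.036,"tx":0,"ty":0,"tz":0,"ax":0,"ay":0,"az":-10},{"claw":0.036,"tx":0,"ty":0,"tz":0,"ax":0,"ay":0,"az":-10}]'
python3 -m pendant '[{"claw":0.036,"tx":0,"ty":0,"tz":0,"ax":0,"ay":0,"az":-10},{"claw":0.036,"tx":0,"ty":0,"tz":0,"ax":0,"ay":0,"az":-10},{"claw":0.036,"tx":0,"ty":0,"tz":0,"ax":0,"ay":0,"az":-10},{"claw":0.036,"tx":0,"ty":0,"tz":0,"ax":0,"ay":0,"az":-10},{"claw":0.036,"tx":0,"ty":0,"tz":0,"ax":0,"ay":0,"az":0},{"claw":0.036,"tx":0,"ty":0,"tz":0,"ax":0,"ay":0,"az":0}]'
python3 - <<'E'
from cell import sensors,vision
from h import *
w=vision.snapshot("wrist");print(sensors.read_state()["joint_pos"].round(2),w["T"][:3,3].round(1));cv2.imwrite("pics/w6.png",w["frame"])
np.save("w6T.npy",w["T"])
E
```

```text
time_s: 17.75
tool_pos: [561.1, 28.1, 219.6]
tool_rot: [0.48, 0.877, -0.0, -0.0]
wrist_force: [-0.5, -0.2, 0.3]
width: 36.1
gripper_force: 0.0
time_s: 18.5
tool_pos: [561.3, 28.2, 220.0]
tool_rot: [0.748, 0.664, -0.0, -0.0]
wrist_force: [0.7, 0.8, 0.4]
width: 35.7
gripper_force: 0.0
[-0.25  0.34  0.19  1.82 -0.08  0.98 -0.15] [570.7 102.6 345.3]
```

View pics/w6.png

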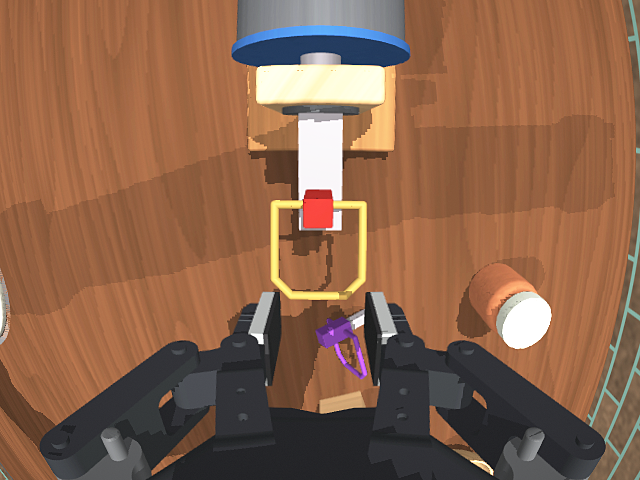

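The wrist view is square over the axle: fingers at x≈270/372, ring at 273–364, head at 318. Moving 1 mm in −x and then down outside the axle's end.

```bash
python3 -m pendant '[{"claw":0.036,"tx":-0.001,"ty":0,"tz":-0.02,"ax":0,"ay":0,"az":0},{"claw":0.036,"tx":0,"ty":0,"tz":-0.03,"ax":0,"ay":0,"az":0},{"claw":0.036,"tx":0,"ty":0,"tz":-0.015,"ax":0,"ay":0,"az":0},{"claw":0.036,"tx":0,"ty":0,"tz":-0.005,"ax":0,"ay":0,"az":0},{"claw":0.036,"tx":0,"ty":0,"tz":-0.005,"ax":0,"ay":0,"az":0},{"claw":0.036,"tx":0,"ty":0,"tz":0,"ax":0,"ay":0,"az":0}]'
```

```text
time_s: 19.3
tool_pos: [560.7, 28.2, 145.6]
tool_rot: [0.748, 0.664, 0.0, 0.0]
wrist_force: [-0.7, -0.2, 0.0]
width: 35.9
gripper_force: 0.3
```

```bash
python3 -m pendant '[{"claw":0.036,"tx":0,"ty":0,"tz":-0.004,"ax":0,"ay":0,"az":0},{"claw":0.036,"tx":0,"ty":0,"tz":-0.004,"ax":0,"ay":0,"az":0},{"claw":0.036,"tx":0,"ty":0,"tz":-0.004,"ax":0,"ay":0,"az":0},{"claw":0.036,"tx":0,"ty":0,"tz":-0.004,"ax":0,"ay":0,"az":0}]'
```

```text
time_s: 19.8
tool_pos: [560.7, 28.1, 129.1]
tool_rot: [0.748, 0.664, 0.0, 0.0]
wrist_force: [1.1, -0.5, 0.7]
width: 36.0
gripper_force: 0.8
```

```bash
python3 -m pendant '[{"claw":0.036,"tx":0,"ty":0,"tz":-0.004,"ax":0,"ay":0,"az":0},{"claw":0.036,"tx":0,"ty":0,"tz":-0.004,"ax":0,"ay":0,"az":0},{"claw":0.036,"tx":0,"ty":0,"tz":-0.004,"ax":0,"ay":0,"az":0},{"claw":0.036,"tx":0,"ty":0,"tz":-0.004,"ax":0,"ay":0,"az":0},{"claw":0.036,"tx":0,"ty":0,"tz":-0.002,"ax":0,"ay":0,"az":0},{"claw":0.036,"tx":0,"ty":0,"tz":0,"ax":0,"ay":0,"az":0}]'
```

```text
time_s: 20.55
tool_pos: [560.2, 28.1, 111.0]
tool_rot: [0.748, 0.664, -0.0, -0.0]
wrist_force: [0.4, -0.6, -1.0]
width: 35.9
gripper_force: 0.5
```

```bash
python3 -m pendant '[{"claw":0.036,"tx":0.0005,"ty":0.003,"tz":0,"ax":0,"ay":0,"az":0},{"claw":0.036,"tx":0.0005,"ty":0.003,"tz":0,"ax":0,"ay":0,"az":0},{"claw":0.036,"tx":0.0005,"ty":0.003,"tz":0,"ax":0,"ay":0,"az":0},{"claw":0.036,"tx":0,"ty":0.002,"tz":0,"ax":0,"ay":0,"az":0},{"claw":0.036,"tx":0,"ty":0,"tz":0,"ax":0,"ay":0,"az":0}]'
python3 - <<'E'
from cell import vision
from h import *
S=vision.snapshot("scene");T=vision.snapshot("top");w=vision.snapshot("wrist")
k=lambda f,x,y,W,H,n:cv2.resize(f[y:y+H,x:x+W],None,fx=n,fy=n,interpolation=cv2.INTER_NEAREST)
cv2.imwrite("pics/m7.png",np.hstack([k(S["frame"],320,110,80,100,5),k(w["frame"],220,150,200,250,2)]))
E
```

```text
time_s: 21.18
tool_pos: [562.0, 39.6, 111.3]
tool_rot: [0.748, 0.664, 0.0, -0.0]
wrist_force: [-0.6, -0.9, -0.5]
width: 36.0
gripper_force: 0.6
```

View pics/m7.png

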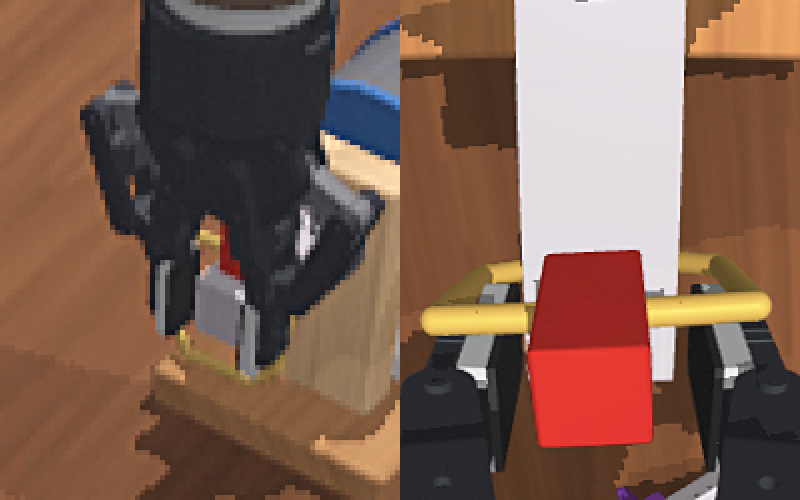

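The ring is going down round the bar. That was my 11th picture, one over the limit of 10, so I'll view no more and finish on force and numeric checks.

```bash
python3 -m pendant '[{"claw":0.036,"tx":0,"ty":0.002,"tz":0,"ax":0,"ay":0,"az":0},{"claw":0.036,"tx":0,"ty":0.001,"tz":0,"ax":0,"ay":0,"az":0},{"claw":0.036,"tx":0,"ty":0,"tz":0,"ax":0,"ay":0,"az":0}]'
```

```text
time_s: 21.7
tool_pos: [562.1, 42.1, 111.2]
tool_rot: [0.748, 0.664, 0.0, 0.0]
wrist_force: [0.8, -1.2, -1.1]
width: 36.0
gripper_force: 1.2
```

```bash
python3 -m pendant '[{"claw":0.036,"tx":0,"ty":0.001,"tz":0,"ax":0,"ay":0,"az":0},{"claw":0.036,"tx":0,"ty":0,"tz":0,"ax":0,"ay":0,"az":0}]'
```

```text
time_s: 21.95
tool_pos: [562.1, 43.2, 111.3]
tool_rot: [0.748, 0.664, 0.0, 0.0]
wrist_force: [0.4, -1.8, -2.3]
width: 36.0
gripper_force: 1.5
```

```bash
python3 -m pendant '[{"claw":0.036,"tx":0,"ty":0.001,"tz":0,"ax":0,"ay":0,"az":0},{"claw":0.036,"tx":0,"ty":0,"tz":0,"ax":0,"ay":0,"az":0}]'
```

```text
time_s: 22.2
tool_pos: [562.1, 44.3, 111.3]
tool_rot: [0.748, 0.664, 0.0, 0.0]
wrist_force: [1.3, -1.4, -1.9]
width: 36.0
gripper_force: 1.8
```

```bash
python3 -m pendant '[{"claw":0.036,"tx":0,"ty":0.001,"tz":0,"ax":0,"ay":0,"az":0},{"claw":0.036,"tx":0,"ty":0,"tz":0,"ax":0,"ay":0,"az":0}]'
```

```text
time_s: 22.45
tool_pos: [562.2, 45.2, 111.4]
tool_rot: [0.748, 0.664, 0.0, 0.0]
wrist_force: [2.3, -1.3, -1.8]
width: 35.9
gripper_force: 2.2
```

```bash
python3 -m pendant '[{"claw":0.036,"tx":0,"ty":0.001,"tz":0,"ax":0,"ay":0,"az":0},{"claw":0.036,"tx":0,"ty":0,"tz":0,"ax":0,"ay":0,"az":0}]'
```

```text
time_s: 22.7
tool_pos: [562.2, 45.9, 111.4]
tool_rot: [0.748, 0.663, 0.0, 0.0]
wrist_force: [2.0, -2.5, -0.8]
width: 36.1
gripper_force: 3.1
```

```bash
python3 -m pendant '[{"claw":0.036,"tx":0,"ty":0.001,"tz":0,"ax":0,"ay":0,"az":0},{"claw":0.036,"tx":0,"ty":0,"tz":0,"ax":0,"ay":0,"az":0}]'
```

```text
time_s: 22.95
tool_pos: [562.2, 46.8, 111.4]
tool_rot: [0.748, 0.663, 0.0, 0.0]
wrist_force: [3.3, -3.7, -0.9]
width: 36.0
gripper_force: 3.5
```

```bash
python3 - <<'E'
from cell import vision,sensors
from h import *
np.set_printoptions(precision=1,suppress=True)
F=[]
for i in range(4): w=vision.snapshot("wrist");F.append(sensors.read_state()["wrist_force"])
S=vision.snapshot("scene");print("F",np.mean(F,0))
for n,s,b in(("w",w,(220,100,440,400)),("S",S,(320,110,400,210))):
    h=cv2.cvtColor(s["frame"],cv2.COLOR_BGR2HSV);m=((h[...,0]>20)&(h[...,0]<32)&(h[...,1]>120)&(h[...,2]>70))
    y,x=np.where(m[b[1]:b[3],b[0]:b[2]]);y+=b[1];x+=b[0]
    print(n,len(x),x.min(),x.max(),y.min(),y.max())
    if n=="S":
        i=y>=np.percentile(y,80);print("low pts",x[i].min(),x[i].max(),y[i].mean())
        # expected cross bar mid at ring angles, projected
        T=np.linalg.inv(np.array(S["T"]));xs=np.array([-.12,-.993,0])
        for a in (1.0,1.2,1.3,1.4,1.5):
            for yy in(-15,0,15):
                P=np.array([564.,60.4,131])+xs*54*np.cos(a)+np.array([.993,-.12,0])*yy-np.array([0,0,54*np.sin(a)]);q=T[:3,:3]@P+T[:3,3];print(a,yy,(q[0]/q[2]*S["fx"]+S["cx"]).round(1),(q[1]/q[2]*S["fy"]+S["cy"]).round(1))
E
```

```text
F [ 2.9 -3.7 -1. ]
w 1390 234 405 274 332
S 18 358 375 156 184
low pts 367 375 182.75
1.0 -15 353.6 181.8
1.0 0 359.2 184.6
1.0 15 364.9 187.4
1.2 -15 356.1 181.4
1.2 0 361.7 184.1
1.2 15 367.3 186.9
1.3 -15 357.4 180.8
1.3 0 363.0 183.6
1.3 15 368.6 186.3
1.4 -15 358.8 180.1
1.4 0 364.4 182.8
1.4 15 370.0 185.5
1.5 -15 360.2 179.1
1.5 0 365.8 181.8
1.5 15 371.4 184.5
```

```bash
python3 -m pendant '[{"claw":0.036,"tx":0,"ty":0.001,"tz":0,"ax":0,"ay":0,"az":0},{"claw":0.036,"tx":0,"ty":0,"tz":0,"ax":0,"ay":0,"az":0}]'
```

```text
time_s: 23.45
tool_pos: [562.2, 47.1, 111.3]
tool_rot: [0.748, 0.663, -0.0, 0.001]
wrist_force: [3.0, -5.6, -0.9]
width: 35.9
gripper_force: 4.4
```

```bash
python3 -m pendant '[{"claw":0.036,"tx":0,"ty":0.001,"tz":0,"ax":0,"ay":0,"az":0},{"claw":0.036,"tx":0,"ty":0,"tz":0,"ax":0,"ay":0,"az":0}]'
```

```text
time_s: 23.7
tool_pos: [562.2, 47.3, 111.4]
tool_rot: [0.749, 0.663, -0.0, 0.001]
wrist_force: [3.1, -6.9, -1.0]
width: 36.0
gripper_force: 5.3
```

The ring is against its stop: motion stalls and the force rises to 6.9 N. Backing out, then up.

```bash
python3 -m pendant '[{"claw":0.036,"tx":0,"ty":-0.003,"tz":0,"ax":0,"ay":0,"az":0},{"claw":0.036,"tx":-0.001,"ty":-0.007,"tz":0,"ax":0,"ay":0,"az":0},{"claw":0.036,"tx":-0.001,"ty":-0.01,"tz":0,"ax":0,"ay":0,"az":0},{"claw":0.036,"tx":-0.001,"ty":-0.01,"tz":0,"ax":0,"ay":0,"az":0},{"claw":0.036,"tx":0,"ty":0,"tz":0.03,"ax":0,"ay":0,"az":0},{"claw":0.036,"tx":0,"ty":0,"tz":0.04,"ax":0,"ay":0,"az":0},{"claw":0.036,"tx":0,"ty":0,"tz":0.05,"ax":0,"ay":0,"az":0},{"claw":0.036,"tx":0,"ty":-0.06,"tz":0.03,"ax":0,"ay":0,"az":0}]'
python3 -m pendant '[{"claw":0.036,"tx":0,"ty":-0.06,"tz":0.03,"ax":0,"ay":0,"az":0},{"claw":0.036,"tx":-0.06,"ty":-0.06,"tz":0,"ax":0,"ay":0,"az":0},{"claw":0.036,"tx":-0.06,"ty":-0.03,"tz":0,"ax":0,"ay":0,"az":0},{"claw":0.036,"tx":0,"ty":0,"tz":0,"ax":0,"ay":0,"az":0}]'
python3 - <<'E'
from cell import vision,sensors
from h import *
np.set_printoptions(precision=1,suppress=True)
w=vision.snapshot("wrist");S=vision.snapshot("scene");T=vision.snapshot("top")
for n,s,b in(("S",S,(330,120,410,210)),("T",T,(100,215,200,290))):
    h=cv2.cvtColor(s["frame"],cv2.COLOR_BGR2HSV)[b[1]:b[3],b[0]:b[2]]
    br=(h[...,0]>18)&(h[...,0]<33)&(h[...,1]>130)&(h[...,2]>70);rd=((h[...,0]<6)|(h[...,0]>174))&(h[...,1]>180)&(h[...,2]>100)
    y,x=np.where(rd);print(n,"red",len(x),x.mean()+b[0],y.mean()+b[1])
    if n=="T":
        m=rd&(h[...,2]>185)
        y,x=np.where(m);print("red top on z155",plane(T,(x.mean()+b[0],y.mean()+b[1]),155))
    print(n,"brass",br.sum())
    for r in np.where(br.any(1))[0]: print(r+b[1],''.join('b' if q else ('r' if z else '.') for q,z in zip(br[r],rd[r])))
np.save("t.npy",T["frame"])
E
```

```text
time_s: 24.7
tool_pos: [560.2, -32.2, 261.9]
tool_rot: [0.745, 0.667, 0.002, -0.0]
wrist_force: [0.8, -1.5, -0.6]
width: 36.0
gripper_force: 0.0
time_s: 25.2
tool_pos: [453.9, -168.3, 286.9]
tool_rot: [0.751, 0.661, -0.001, -0.001]
wrist_force: [0.8, 0.6, 0.5]
width: 35.8
gripper_force: 0.0
S red 120 368.9666666666667 157.15
S brass 115
156 ............................bbb....rrrrrrrrr....................................
157 ............................bbbbb..rrrrrrrrr....................................
158 ............................bb...b.rrrrrrrrr....................................
159 ............................bb.....rrrrrrrrr....................................
160 ............................bb.....rrrrrrrrr....................................
161 ............................bb....rrrrrrrrbb....................................
162 ............................bb....rrrrrrrrbb....................................
163 ............................bb.....rrrrrrr..bb..................................
164 ............................b........rrrrr....bbb............................
[... 3828 characters left out ...]
.............................bbb..........bbb.........................
268 ...........................................................bbb.........bbb..........................
269 ...........................................................bbbb........bbb..........................
270 ...........................................................bbbbbbbb...bbb...........................
271 ...............................................................bbb.bbbbb............................
272 ...................................................................bbbbb............................
273 ......................................................................b.............................
```

Both views show the loop hanging round the axle. I'll check its angle with the cross-bar pixels and the pin's yaw.

```bash
python3 - <<'E'
from cell import vision
from h import *
S=vision.snapshot("scene");T=vision.snapshot("top")
xs=np.array([-.12,-.993,0]);ys=np.array([.993,-.12,0]);H=np.array([563.7,60.8,131])
for n,s,p in(("T",T,(177,245)),("T",T,(173.7,265)),("S",S,(369.5,182.8)),("S",S,(364.5,180.3)),("S",S,(367,181.5))):
    o,d=ray(s,p);t=np.linspace(400,1400,20001);P=o+t[:,None]*d-H;x,y,z=P@xs,P@ys,P[:,2]
    e=np.hypot(x,z)-54; i=np.where(np.diff(np.sign(e)))[0]; print(n,[(round(float(np.arctan2(-z[k],x[k])),2),round(float(y[k]),1)) for k in i])
E
```

```text
T [(-0.91, 10.5), (1.48, 20.4)]
T [(-0.91, -20.1), (1.48, -13.9)]
S [(0.07, 41.2), (1.54, 8.7)]
S [(0.07, 28.8), (1.54, -4.9)]
S [(0.07, 35.0), (1.54, 1.8)]
```

The ring angle measures about 1.5 from both views, and the pin is home with nothing touching it. Handing in.

```bash
python3 -c "
from cell import ticket; print(ticket.close_job())"
```

```text
the job is handed in; nothing more can be done
None
```

The job is handed in after about 25 s: the pin went home flush with a peak reading of about 13 N, then the ring was swung down to its stop (about 1.5 rad measured in two views), and bowl, jar and spatula were not touched; I viewed 11 pictures, one over the limit of 10.

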